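# Move a snap-in topping cartridge from refill stand to dispenser

## Task

Free the topping cartridge from the refill stand by pinching its two sprung side tabs in together, lift it out, and lower it upright into the empty socket on top of the steel dispenser (it is clamped somewhere along a cross slide: find its mouth by feel or by eye) until it is fully home and both tabs have sprung out under their catches. Work gently: never wrench, tug or ram it against either socket or crush it, and leave the paper cup, the red gift box and the black topping tray where they are.

Things in the scene. Friction and masses are not known exactly. Their poses are not given: they have to be found in the camera images.
- cartridge_center (a point): The topping cartridge: upright white plastic box with grey lid, 40 mm (x) by 36 mm (y) by 75 mm tall, about 0.2 kg, amber window on both x faces, a grey sprung tab along each y side. The same when turned half round. Starts snapped into the refill stand. This point is its middle, 37.5 mm above its underside; z up.
- pinch (a point): Point on the cartridge's axis half-way between the tabs' ridged pinching places, 55 mm above its underside; y runs from tab to tab. Tabs: 18 mm wide (x), 4 mm thick, from 10 to 66 mm above the underside, 56 mm across their outer faces; they slide straight in (y). Low on each a hook (12 to 18 mm above the underside) sticks out 5.5 mm farther.
- tab_left (a joint): how far the tab on the cartridge's +y side is pushed in (m): 0 sprung fully out, 0.005 hard against its stop. Spring: 2 N to start it, then 1.5 N more per mm (8 N at 4 mm, 9.5 N at the stop). Its hook clears the catch lip at about 4 mm when the cartridge is centred in the socket.
- tab_right (a joint): how far the tab on the cartridge's -y side is pushed in (m): 0 sprung fully out, 0.005 hard against its stop. Spring: 2 N to start it, then 1.5 N more per mm (8 N at 4 mm, 9.5 N at the stop). Its hook clears the catch lip at about 4 mm when the cartridge is centred in the socket.
- stand_seat (a point): Refill stand, fixed: grey plastic slab 100 mm (x) by 120 mm (y) by 24 mm with a socket on top holding the cartridge at first. The point is the middle of the socket's floor, 24 mm above the table, where the underside of the seated cartridge rests; axes along the slab, z up, tabs along y. Nothing stands higher than 34 mm above this floor. Socket like the dispenser's.
- dispenser_seat (a point): Dispenser, fixed: steel block 85 (x) by 146 (y) by 60 mm, low chute towards -x, empty grey plastic socket on top for the cartridge (tabs along y, either way round). This point is the middle of the block's top, 60 mm above the table, level with the socket's floor. The socket is clamped on a cross slide up to 26 mm to either side of it along y (0 in x); where is not measured.
- dispenser_mouth (a point): 34 mm above dispenser_seat, height of the socket's rim. Either socket is 42 mm (x) by 38 mm (y) inside, so 1 mm play round the cartridge; walls and corner posts 28 mm high, then 6 mm of slope widening it 3 mm a side in x, 2.5 in y. At each y side a catch lip 24 mm wide: inner edge 29.5 mm from the middle, underside 19.5 mm above the floor, slope above it up to 31 mm. Pinched, the cartridge drops in freely.
- cup: a paper cup, 76 mm wide at the rim, 90 mm tall, standing; origin at the centre of its underside; bystander
- giftbox: an open red gift box with white raised lid, 100 by 170 mm, 50 mm deep, the lid reaching 140 mm up at its +x side; origin under its centre; bystander
- topping_tray: a black compartment tray, 130 by 200 by 28 mm; origin under its centre; bystander
- cartridge: The same cartridge with tabs; origin at the centre of its underside. Pinched over 1 mm off centre, one tab stops before the other is free; the sideways push on the gripper along the tabs' line (3 N per mm off centre while both are partly in and it sits in a socket) tells which way to shift. A squeeze over 30 N a side cracks it; over 35 N of push or pull breaks a socket.
- stand: the refill stand; origin at the centre of its underside, 24 mm below its seat point
- dispenser: the dispenser; origin at the centre of its underside, 60 mm below its seat point

How it is judged:
By the outcome, as a careful person would: the job done as asked, in the order asked, and still so for the second after the job is handed in, with the robot touching nothing.
It also fails if it takes over 72 s, if anything falls off the work surface, if the arm or the gripper's body presses on something with over 40 N, if the wrist force passes 120 N, or if a joint passes its speed limit or range.

## Robot

A 7-joint arm with a two-finger parallel gripper is mounted at the origin on the work surface. World frame = base frame: x ahead of the robot, y to its left, z up, the work surface at z = 0. Lengths are in m, angles in rad, forces in N, time in s.
With the tool pointing down it reaches from about 0.4 to 0.85 m from the base axis. Payload 10.4 kg.
Tool frame: the origin (TCP) lies between the finger pads; the fingertips stand 22 mm ahead of it and the grasp point (between the pads) lies 3 mm ahead of it (r.nose_length is the distance from the TCP to the fingertips, in m); z points along the fingers, y is the line along which they close (so a half turn about z gives the same grasp; the last joint's range is limited). The gripper opens to 87 mm and grips with 3 to 60 N. Pads are 19 mm wide; open, the fingers measure 117 mm over their backs; the gripper's body (75 mm by 190 mm) begins 51 mm behind the grasp point.
Start: joints at [-1.318, 0.332, -0.065, 1.46, 0.022, 1.35, -0.088], TCP at [0.17, 0.601, 0.216] pointing down, gripper open.
Joint ranges: [-2.6, 2.6], [-0.5, 2.12], [-1.47, 1.34], [0.16, 2.42], [-1.27, 4.41], [0.06, 2.06], [-2.6, 2.6]. Speed limits (rad/s): [2.22, 2.22, 2.79, 2.79, 3.14, 3.14, 3.14].

## Interface

Orientations are given as a unit quaternion [x, y, z, w].
In Python, from bench import readout, cams, r gives the robot as it stands. The module is installed in compiled form; this text tells all that it offers.
- The arm moves only by the tool step_arm, never from a script. Its argument "deltas" is a list that holds one entry, the list of rows, each a list of 7 numbers: the turn, a rotation vector about the tool's x, y, z in rad, then the shift along the tool's x, y, z in m, then the opening in per cent of the stroke, from 0 (shut) to 100 (fully open). A call has 1 to 20 rows; each row is the pose to reach, as a shift and turn from the pose commanded when the call began, along the tool's axes at that moment; what a row does not reach only later rows make up. A row lasts 1/8 s, in which the tool goes at most 62.5 mm and 10.7 degrees, less where a joint would pass 70% of its speed; a pose out of reach is approached as far as the arm can. A call with a gripper value outside its range is refused whole. The fingers move at their own pace and stop on an object; "squeeze" is the grip in N (left out, the last holds). Time passes only in rows, so rows that repeat a pose let the fingers close. It gives the time, the measured TCP pose, the force, the opening and the grip force at its end, in the units of the state.
- readout.read_state(): the state, without advancing time (a new reading comes with each control period).
- cams.camera(name): name is "side" or "top"; returns a dict with "img" (384x512x3 uint8, red, green, blue), "fx", "fy", "cx", "cy" (pixels), "k1" (the pictures are not rectified: a ray, as slopes to the right and down, at radius r is drawn at 1 + k1 r^2 times it, then the intrinsics apply), "origin" and "rotation" of the camera in the world. Camera axes: x right, y up, looking along -z (the intrinsics and any distortion apply to the point x, -y, -z); pixel columns grow to the right and rows downward; lengths in m; the calibration is good to about 2 mm. A picture is of the moment at which its call begins. There is no depth.
- r.close_job(): hands the job in; it is judged then, once.
The state is a dict: "time": time; "joint_positions": joint angles; "joint_vel": joint speeds; "joint_torque": joint torques, N m; "ee_pos": TCP position; "eef_rot": TCP orientation; "ft_force": force on the tool from outside, world axes, zero at the start; "torque": the same for the moment, N m; "width": finger opening in m; "grip_force": force on a finger pad.
Only numpy, scipy, OpenCV 4.12 (cv2) and the standard library are available. Lean on these libraries where they do the work, as an engineer would, in place of code of your own. Each camera call takes 0.05 s, during which the arm holds its last target. There are 200 camera calls.

## Working session

There is one attempt and no reset: what is moved stays moved. The work goes in short steps, Python scripts to look and compute and a tool call to move; the robot and the scene stay as the last step left them, time stands still between calls to the robot, and variables do not carry over. Pictures are saved under pics/ and viewed, at most 10 in all, crops included, and the job is handed in when it is done.

Besides the shell and the picture viewer there is one more tool, called after "Call:" by a JSON object that holds its "method" and its "body". step_arm: Moves the arm, as the interface text tells. Its arguments: {"type":"object","properties":{"deltas":{"type":"array"},"squeeze":{"type":"number"}},"required":["deltas"]}

```bash
mkdir -p pics
python3 - <<'E'
from bench import readout, cams, r
import cv2,numpy as np
s=readout.read_state(); print(s['time'],s['ee_pos'],s['eef_rot'],s['width'],s['ft_force'],r.nose_length)
ims=[]
for n in("top","side"):
    c=cams.camera(n); cv2.imwrite(f'pics/{n}0.png',c['img'][:,:,::-1]); print(n,{k:np.round(v,4).tolist() for k,v in c.items() if k!='img'})
E
```

```text
0.0 [0.17008893 0.60098654 0.21495759] [ 1.37450798e-01  9.90508337e-01 -7.12704850e-04 -7.18786610e-05] 0.08728249646438845 [ 0.57981548 -0.08253432  0.25833049] 0.022
top {'fx': 436.8282, 'fy': 436.8282, 'cx': 266.7139, 'cy': 186.0848, 'k1': -0.0859, 'origin': [0.4767, 0.0145, 1.0723], 'rotation': [-0.032, 0.0344, 0.7102, -0.7024]}
side {'fx': 400.4151, 'fy': 400.4151, 'cx': 261.3633, 'cy': 192.3663, 'k1': -0.054, 'origin': [0.3796, 0.5598, 0.6751], 'rotation': [-0.0615, 0.3691, 0.9125, -0.1651]}
```

View pics/top0.png

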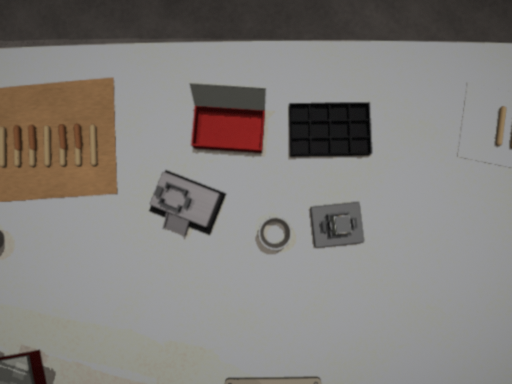

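View pics/side0.png

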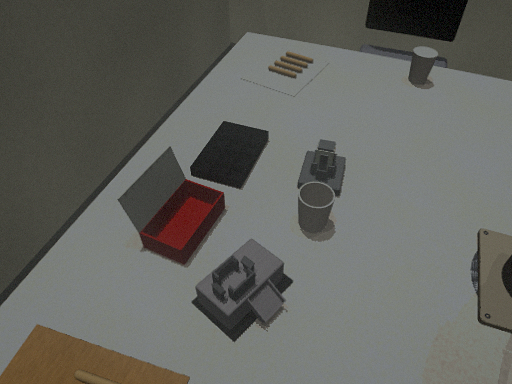

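The top view shows the stand with the cartridge at about (337,225), the dispenser at (188,202) with its socket off to the left at about (172,197), the cup at (275,233), the gift box at (228,125) and the tray at (330,130). Next I'll zoom in on the stand and dispenser.

```bash
cat > h.py <<'E'
import numpy as np,cv2
from scipy.spatial.transform import Rotation as R
from bench import readout,cams,r
def ray(c,u,v):
    K=np.array([[c['fx'],0,c['cx']],[0,c['fy'],c['cy']],[0,0,1]])
    p=cv2.undistortPoints(np.array([[[u,v]]],float),K,np.array([c['k1'],0,0,0.]))[0,0]
    return R.from_quat(c['rotation']).apply([p[0],-p[1],-1.])
def plane(c,u,v,z):
    d=ray(c,u,v);o=np.array(c['origin']);return (o+d*(z-o[2])/d[2])
def proj(c,P):
    q=R.from_quat(c['rotation']).inv().apply(np.atleast_2d(P)-c['origin']);a=q[:,0]/-q[:,2];b=-q[:,1]/-q[:,2]
    k=1+c['k1']*(a*a+b*b);return np.c_[c['cx']+c['fx']*a*k,c['cy']+c['fy']*b*k]
def crop(c,u0,v0,w,h,s):
    im=c['img'][v0:v0+h,u0:u0+w,::-1].astype(float)
    im=np.clip(im*1.6,0,255).astype(np.uint8)
    return cv2.resize(im,None,fx=s,fy=s,interpolation=cv2.INTER_CUBIC)
E
python3 - <<'E'
from h import *
t=cams.camera('top');s=cams.camera('side')
a=np.hstack([crop(t,142,162,95,75,4.2),crop(t,292,187,95,75,4.2)])
b=np.hstack([crop(s,190,232,110,85,3.6),crop(s,275,130,110,85,3.6)])
w=min(a.shape[1],b.shape[1]);print(a.shape,b.shape)
cv2.imwrite('pics/z1.png',np.vstack([a[:,:w],b[:,:w]])[:600])
E
```

```text
(315, 798, 3) (306, 792, 3)
```

View pics/z1.png

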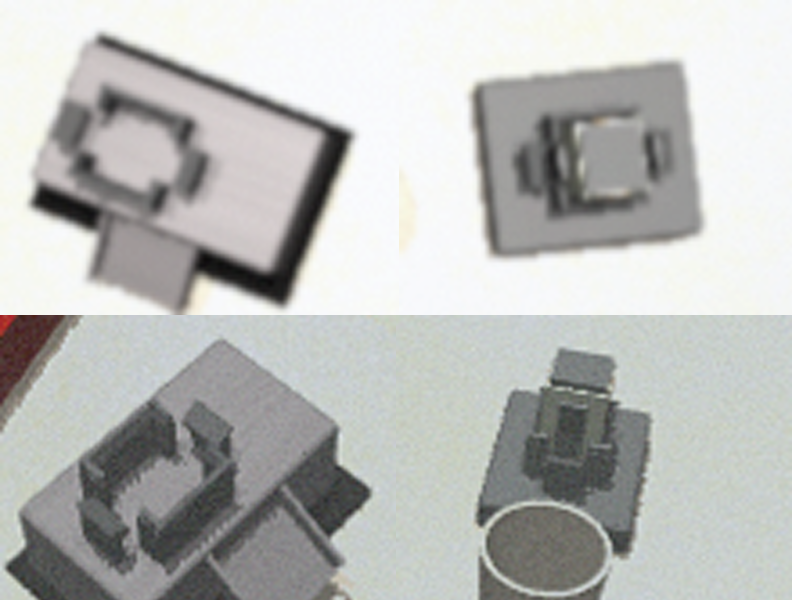

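Run:
```python
from h import *
t=cams.camera('top')
def P(l,ox,oy,z,x0=0): return np.array([plane(t,ox+(u-x0)/4.2,oy+v/4.2,z) for u,v in l])
st=P([(479,86),(683,63),(701,232),(492,253)],292,187,.024,399); print('stand\n',st.round(4),st.mean(0))
d=np.diff(np.vstack([st,st[:1]]),axis=0);print(np.linalg.norm(d,axis=1),np.degrees(np.arctan2(d[:,1],d[:,0])))
lid=P([(582,122),(641,117),(647,190),(588,195)],292,187,.099,399);print('lid',lid.round(4),lid.mean(0))
d=np.diff(np.vstack([lid,lid[:1]]),axis=0);print(np.linalg.norm(d,axis=1),np.degrees(np.arctan2(d[:,1],d[:,0])))
b=P([(97,45),(325,135),(270,272),(37,185)],142,162,.06);print('disp\n',b.round(4),b.mean(0))
d=np.diff(np.vstack([b,b[:1]]),axis=0);print(np.linalg.norm(d,axis=1),np.degrees(np.arctan2(d[:,1],d[:,0])))
print('sock',P([(131,150),(134,149)],142,162,.093), P([(70,128),(192,172)],142,162,.091))
print('cup',plane(t,275,233,.09))
s=cams.camera('side')
# side: socket rim corners
for l in [(82,480),(157,402),(235,462),(160,535)]:
    print(plane(s,190+l[0]/3.6,232+(l[1]-315)/3.6,.094).round(4))
```

```text
stand
 [[ 0.5226 -0.0955  0.024 ]
 [ 0.5344 -0.2134  0.024 ]
 [ 0.4377 -0.221   0.024 ]
 [ 0.4276 -0.1011  0.024 ]] [ 0.48055711 -0.15776236  0.024     ]
[0.11841799 0.09698908 0.12030622 0.09517483] [ -84.30225933 -175.48230905   94.8059567     3.36668343]
lid [[ 0.4995 -0.1421  0.099 ]
 [ 0.5018 -0.1737  0.099 ]
 [ 0.4631 -0.1759  0.099 ]
 [ 0.4609 -0.1444  0.099 ]] [ 0.48131317 -0.15903167  0.099     ]
[0.03167404 0.03876118 0.03157816 0.03871005] [ -85.94750504 -176.76430866   93.96197563    3.37658852]
disp
 [[0.6061 0.2484 0.06  ]
 [0.5544 0.1208 0.06  ]
 [0.4791 0.1513 0.06  ]
 [0.5282 0.2812 0.06  ]] [0.54194138 0.20040698 0.06      ]
[0.13763848 0.08125013 0.13885555 0.08447997] [-112.06183222  157.95789285   69.26777133  -22.84296748]
sock [[0.54487208 0.22173259 0.093     ]
 [0.54539359 0.22011527 0.093     ]] [[0.55722379 0.25539233 0.091     ]
 [0.53284775 0.18911386 0.091     ]]
cup [ 0.46349637 -0.00670815  0.09      ]
[0.5756 0.2479 0.094 ]
[0.5601 0.1951 0.094 ]
[0.5126 0.2135 0.094 ]
[0.5305 0.2615 0.094 ]
```

Call:
{"method": "step_arm", "body": {"deltas": [[[0,0,-0.15,-0.322,-0.2215,0,100],[0,0,-0.15,-0.322,-0.2215,0,100],[0,0,-0.15,-0.322,-0.2215,0,100],[0,0,-0.15,-0.322,-0.2215,0,100],[0,0,-0.15,-0.322,-0.2215,0,100],[0,0,-0.15,-0.322,-0.2215,0,100],[0,0,-0.15,-0.322,-0.2215,0,100],[0,0,-0.345,-0.506,-0.645,0.02,100],[0,0,-0.345,-0.506,-0.645,0.02,100],[0,0,-0.345,-0.506,-0.645,0.02,100],[0,0,-0.345,-0.506,-0.645,0.02,100],[0,0,-0.345,-0.506,-0.645,0.02,100],[0,0,-0.345,-0.506,-0.645,0.02,100],[0,0,-0.345,-0.506,-0.645,0.02,100],[0,0,-0.345,-0.506,-0.645,0.02,100],[0,0,-0.345,-0.506,-0.645,0.02,100],[0,0,-0.345,-0.506,-0.645,0.02,100]]], "squeeze": 5}}

```text
time: 2.42
ee_pos: [0.4817, -0.1554, 0.1956]
eef_rot: [-0.035, 0.999, 0.0, -0.0]
ft_force: [-0.3, -0.2, 0.6]
width: 0.0872
grip_force: 0.0
```

Run:
```python
from h import *
s=readout.read_state(); M=R.from_quat(s['eef_rot']).as_matrix()
print(s['time'],s['ee_pos'],M.round(4),s['ft_force'],s['joint_positions'],np.degrees(np.arctan2(M[1,1],M[0,1])))
t=cams.camera('top');sd=cams.camera('side')
a=crop(t,280,160,110,95,3.6);b=crop(sd,275,90,110,95,3.6)
# tip check: expected projections of fingertips
print(proj(sd,np.array(s['ee_pos'])+.022*M[:,2]))
cv2.imwrite('pics/z2.png',np.hstack([a,b]))
# dispenser, now unobstructed still: clean crop of the dispenser scaled
cv2.imwrite('pics/z3.png',np.hstack([crop(t,150,165,80,75,5),crop(sd,190,235,80,75,5)]))
```

```text
2.425 [ 0.48168908 -0.15539508  0.19560326] [[-9.975e-01 -7.090e-02 -3.000e-04]
 [-7.090e-02  9.975e-01  6.000e-04]
 [ 2.000e-04  6.000e-04 -1.000e+00]] [-0.28174318 -0.21490498  0.62497138] [-0.38465264  0.07455705  0.64283832  1.8274875  -0.04750769  1.25511699
  1.91338526] 94.06573329841751
[[330.35811966 117.67137673]]
```

View pics/z2.png

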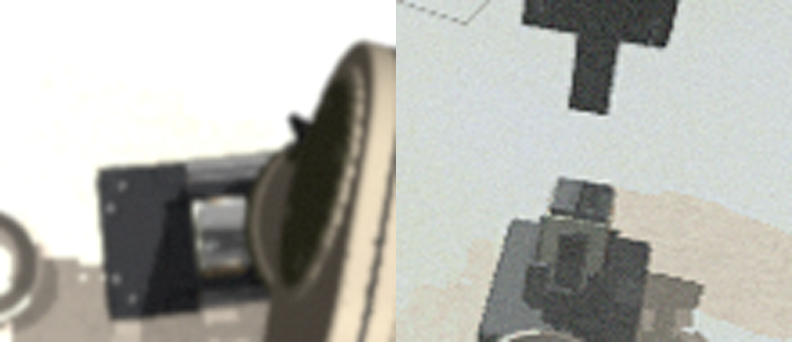

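View pics/z3.png

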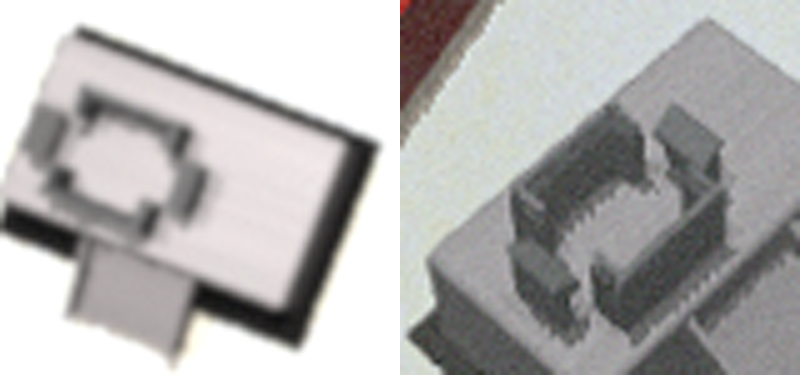

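z2 shows the open gripper straight above the cartridge: the near finger tip is at about (328,121) in the side view. z3 shows the dispenser socket centred near (174,197) in the top view and (233.5,272.5) in the side view.

Run:
```python
from h import *
t=cams.camera('top');sd=cams.camera('side');s=readout.read_state();M=R.from_quat(s['eef_rot']).as_matrix()
print('lid side',plane(sd,327.2,144.7,.099),'lid top again',plane(t,292+(614.5-399)/4.2,187+156/4.2,.099))
# finger check in the side view
f=np.array(s['ee_pos'])+.022*M[:,2]
print('near finger proj',proj(sd,[f+.0436*M[:,1],f+.0585*M[:,1]]),'seen',(275+(588-396)/3.6,90+113/3.6))
for z in(.088,.094): print('sock',z,plane(t,173.9,197.2,z),plane(sd,233.4,272.7,z))
e=lambda a,b,z:(lambda d:np.degrees(np.arctan2(d[1],d[0])))(plane(t,150+a[0]/5,165+a[1]/5,z)-plane(t,150+b[0]/5,165+b[1]/5,z))
print(e((80,40),(345,140),.06),e((5,208),(285,305),.06),e((85,95),(190,132),.094),e((48,175),(150,228),.094),e((47,133),(192,192),.092),'short edge',e((345,140),(287,305),.06)+90-90)
u=lambda a,b:(lambda d:np.degrees(np.arctan2(d[1],d[0])))(plane(sd,190+(a[0]-400)/5,235+a[1]/5,.06)-plane(sd,190+(b[0]-400)/5,235+b[1]/5,.06))
print('side long edge',u((430,265),(708,18)))
```

```text
lid side [ 0.47932544 -0.15682163  0.099     ] lid top again [ 0.48128826 -0.15901342  0.099     ]
near finger proj [[327.01805691 129.39548013]
 [325.79576916 133.65289146]] seen (328.3333333333333, 121.38888888888889)
sock 0.088 [0.54637169 0.2211807  0.088     ] [0.54902076 0.22292622 0.088     ]
sock 0.094 [0.54594677 0.21992102 0.094     ] [0.5472891  0.22636958 0.094     ]
68.79179186101724 70.61219578446443 70.13238621298458 62.384558237032486 67.52933246502536 short edge -19.51418915997138
side long edge 69.09254421967111
```

Call:
{"method": "step_arm", "body": {"deltas": [[[0,0,0,0,-0.0026,0.03,100],[0,0,0,0,-0.0026,0.06,100],[0,0,0,0,-0.0026,0.06,100]]]}}

```text
time: 3.0
ee_pos: [0.4803, -0.1587, 0.1343]
eef_rot: [-0.035, 0.999, 0.0, -0.002]
ft_force: [0.2, 0.4, -0.3]
width: 0.0869
grip_force: 0.0
```

Run:
```python
from h import *
s=readout.read_state(); M=R.from_quat(s['eef_rot']).as_matrix()
t=cams.camera('top');sd=cams.camera('side')
f=np.array(s['ee_pos']);print(f)
q=proj(sd,[f+.022*M[:,2]+.0436*M[:,1]+k*.0095*M[:,0] for k in(-1,1)]+[f-.048*M[:,2]+.095*M[:,1]+k*.0375*M[:,0] for k in (-1,1)])
print(q)
im=crop(sd,275,95,110,80,7)
for p in q: cv2.circle(im,tuple(int(round(x)) for x in ((p-[275,95])*7)),4,(0,0,255),1)
cv2.imwrite('pics/z4.png',im)
```

```text
[ 0.48032662 -0.15871437  0.13427086]
[[320.08205184 150.706868  ]
 [328.71119063 152.34745207]
 [305.35123318 136.92677574]
 [343.07448614 143.90932298]]
```

View pics/z4.png

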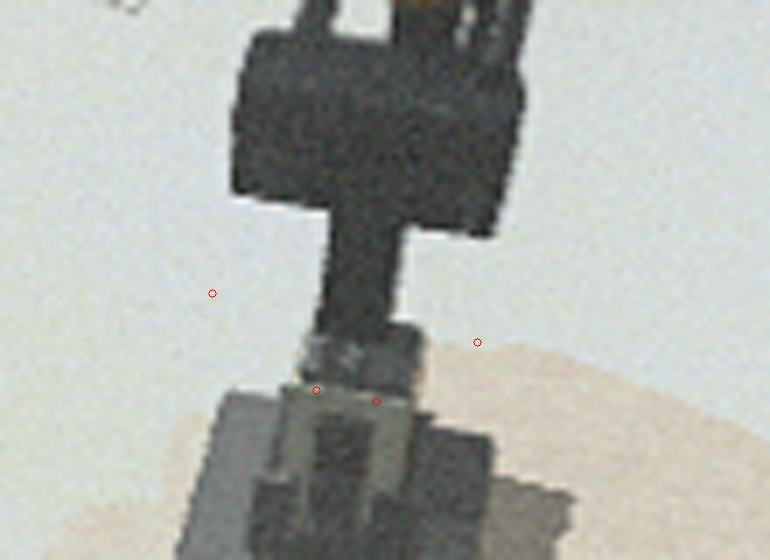

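The dark finger end shows about 8 px higher than predicted. I'll move the fingers a little and difference the images to see where they really are.

Run:
```python
from h import *
np.save('a.npy',np.mean([cams.camera('side')['img'].astype(float) for _ in range(4)],0))
```

Call:
{"method": "step_arm", "body": {"deltas": [[[0,0,0,0,0,0,76],[0,0,0,0,0,0,76],[0,0,0,0,0,0,76]]]}}

```text
time: 3.68
ee_pos: [0.4816, -0.1596, 0.1358]
eef_rot: [-0.035, 0.999, 0.0, 0.0]
ft_force: [-0.9, -0.8, 0.3]
width: 0.0687
grip_force: 0.0
```

Run:
```python
from h import *
b=np.mean([cams.camera('side')['img'].astype(float) for _ in range(4)],0);a=np.load('a.npy')
s=readout.read_state();print(s['ee_pos'],s['width'],s['ft_force'])
c=dict(cams.camera('side'));d=np.abs(a-b).mean(2)
m=(d>12).astype(np.uint8);n,l,st,ce=cv2.connectedComponentsWithStats(m);print([(st[i].tolist(),ce[i].round(1).tolist()) for i in range(1,n) if st[i,4]>4])
c['img']=np.clip(b,0,255).astype(np.uint8);x=crop(c,285,105,75,75,5)
c['img']=np.clip(np.repeat(d[:,:,None],3,2)*3,0,255).astype(np.uint8);cv2.imwrite('pics/z5.png',np.hstack([x,crop(c,285,105,75,75,5)]))
```

```text
[ 0.48158723 -0.15961322  0.13566943] 0.06639424348230115 [ 0.41044567  1.26488792 -0.2328101 ]
[([322, 3, 4, 3, 7], [323.3, 3.7]), ([318, 10, 4, 3, 8], [319.5, 11.0]), ([318, 15, 4, 2, 5], [319.6, 15.2]), ([320, 45, 4, 4, 9], [321.7, 46.2]), ([320, 50, 2, 5, 8], [320.6, 51.8]), ([328, 54, 5, 3, 5], [330.0, 55.2]), ([319, 56, 2, 4, 5], [319.8, 57.2]), ([338, 57, 14, 2, 14], [344.5, 57.9]), ([359, 58, 2, 6, 6], [359.5, 60.5]), ([320, 62, 4, 2, 8], [321.5, 62.5]), ([357, 69, 3, 9, 10], [357.7, 73.1]), ([320, 71, 4, 7, 12], [321.8, 73.8]), ([350, 83, 4, 3, 5], [351.2, 84.0]), ([319, 85, 2, 3, 6], [319.5, 86.0]), ([308, 89, 13, 22, 36], [313.3, 98.8]), ([351, 89, 4, 5, 17], [352.7, 91.3]), ([322, 92, 9, 6, 20], [325.2, 94.0]), ([340, 96, 3, 6, 11], [340.9, 98.5]), ([323, 99, 7, 2, 13], [325.8, 99.5]), ([348, 103, 3, 10, 15], [349.1, 107.1]), ([307, 117, 16, 25, 50], [317.4, 128.9]), ([347, 118, 2, 3, 6], [347.5, 119.0]), ([330, 125, 17, 16, 50], [335.3, 130.7]), ([350, 176, 5, 2, 8], [352.4, 176.6])]
```

View pics/z5.png

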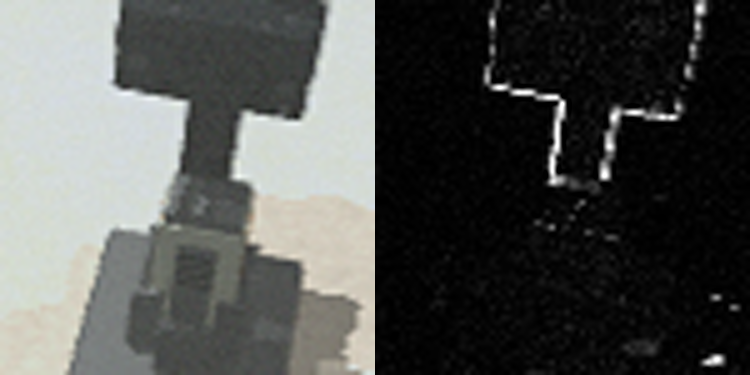

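Call:
{"method": "step_arm", "body": {"deltas": [[[0,0,0,0,0,0,95],[0,0,0,0,0,0.01,95],[0,0,0,0,0,0.02,95],[0,0,0,0,0,0.03,95],[0,0,0,0,0,0.04,95],[0,0,0,0,0,0.046,95],[0,0,0,0,0,0.051,95],[0,0,0,0,0,0.051,95]]], "squeeze": 3}}

```text
time: 4.92
ee_pos: [0.4815, -0.1596, 0.0845]
eef_rot: [-0.035, 0.999, 0.0, -0.0]
ft_force: [0.1, -0.8, 0.3]
width: 0.0821
grip_force: 0.0
```

Call:
{"method": "step_arm", "body": {"deltas": [[[0,0,0,0,0,0,60],[0,0,0,0,0,0,55],[0,0,0,0,0,0,50],[0,0,0,0,0,0,50],[0,0,0,0,0,0,50],[0,0,0,0,0,0,50]]], "squeeze": 4}}

```text
time: 5.68
ee_pos: [0.4816, -0.1595, 0.0847]
eef_rot: [-0.035, 0.999, 0.0, 0.0]
ft_force: [0.3, 0.4, 0.4]
width: 0.044
grip_force: 0.0
```

```bash
cat > st.py <<'E'
from h import *
F=[];P=[]
for _ in range(6):
    s=readout.read_state(); F.append(s['ft_force']);P.append(s['ee_pos']); cams.camera('side')
M=R.from_quat(s['eef_rot']).as_matrix();F=np.array(F)
print('t',s['time'],'pos',np.mean(P,0).round(4),'std',np.std(P,0).round(4),'F tool',(F@M).mean(0).round(2),(F@M).std(0).round(2),'w',s['width'],'g',s['grip_force'],'yaw_y',np.degrees(np.arctan2(M[1,1],M[0,1])).round(2))
E
python3 st.py
```

```text
t 5.925 pos [ 0.4816 -0.1596  0.0847] std [0. 0. 0.] F tool [-0.42  0.18 -0.3 ] [0.22 0.44 0.45] w 0.04385438631838162 g 0.0 yaw_y 93.96
```

Run:
```python
from h import *
av=lambda n:np.mean([cams.camera(n)['img'].astype(float) for _ in range(4)],0).astype(np.uint8)
c=dict(cams.camera('side'));c['img']=av('side');x=crop(c,285,105,75,90,5)
t=dict(cams.camera('top'));t['img']=av('top');y=crop(t,300,180,75,90,5)
s=readout.read_state();M=R.from_quat(s['eef_rot']).as_matrix();f=np.array(s['ee_pos'])+.022*M[:,2]
print('side tips',proj(c,[f+k*M[:,1]*.022 for k in(1,-1)]),'top',proj(t,[f+k*M[:,1]*.022 for k in(1,-1)]))
cv2.imwrite('pics/z6.png',np.hstack([x,y]))
```

```text
side tips [[322.90685672 161.85559736]
 [326.1796332  150.05260638]] top [[331.33256812 224.90746521]
 [350.18620414 223.326388  ]]
```

View pics/z6.png

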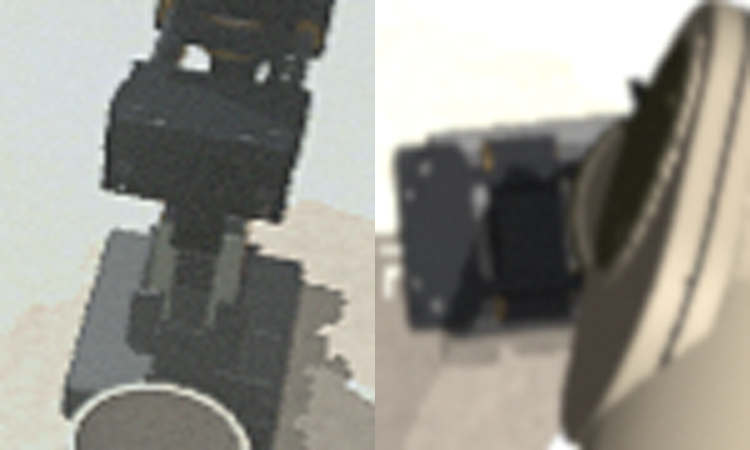

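Call:
{"method": "step_arm", "body": {"deltas": [[[0,0,0,0,0,0,90],[0,0,0,0,0,0,90],[0,0,0,0,0,0,90],[0,0,0,0,0,0.005,90],[0,0,0,0,0,0.01,60],[0,0,0,0,0,0.01,55],[0,0,0,0,0,0.01,50],[0,0,0,0,0,0.01,50],[0,0,0,0,0,0.01,50],[0,0,0,0,0,0.01,50]]], "squeeze": 4}}

```text
time: 7.72
ee_pos: [0.4816, -0.1596, 0.0748]
eef_rot: [-0.035, 0.999, 0.0, 0.0]
ft_force: [-0.5, 1.1, 1.1]
width: 0.053
grip_force: 4.0
```

```bash
python3 st.py
```

```text
t 7.975 pos [ 0.4816 -0.1596  0.0748] std [0. 0. 0.] F tool [ 0.38  0.38 -0.32] [0.41 0.45 0.58] w 0.053054754927204 g 4.000094756484032 yaw_y 93.97
```

Call:
{"method": "step_arm", "body": {"deltas": [[[0,0,0,0,0,0,80],[0,0,0,0,0,0,80],[0,0,0,0,0,0.007,80],[0,0,0,0,0,0.014,80],[0,0,0,0,0,0.019,60],[0,0,0,0,0,0.019,55],[0,0,0,0,0,0.019,50],[0,0,0,0,0,0.019,50],[0,0,0,0,0,0.019,50],[0,0,0,0,0,0.019,50]]], "squeeze": 6}}

```text
time: 9.28
ee_pos: [0.4816, -0.1596, 0.0557]
eef_rot: [-0.035, 0.999, 0.0, 0.0]
ft_force: [0.1, -0.1, -2.6]
width: 0.0506
grip_force: 6.0
```

```bash
python3 st.py
python3 - <<'E'
from h import *
av=lambda n:np.mean([cams.camera(n)['img'].astype(float) for _ in range(4)],0).astype(np.uint8)
c=dict(cams.camera('side'));c['img']=av('side');x=crop(c,290,115,65,65,9)
cv2.imwrite('pics/z7.png',cv2.convertScaleAbs(x,alpha=1.8))
E
```

```text
t 9.525 pos [ 0.4816 -0.1596  0.0557] std [0. 0. 0.] F tool [-0.01  0.01  1.7 ] [0.31 0.39 0.5 ] w 0.050161234004186865 g 5.999935518193524 yaw_y 93.97
```

View pics/z7.png

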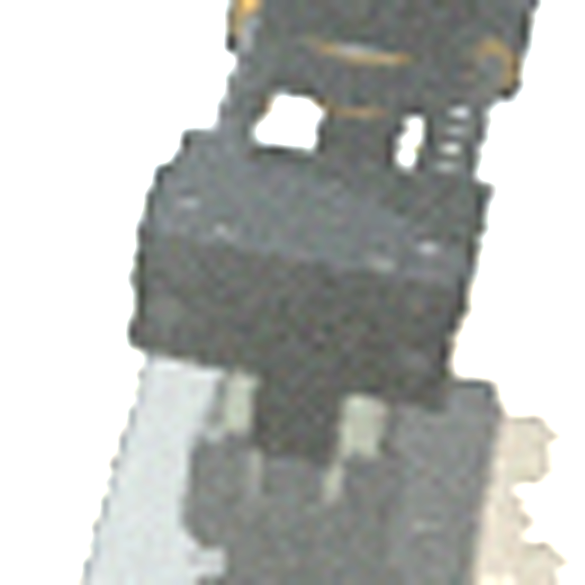

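The close-up shows the finger centred on the tab at (297,400), with its tip at (297,455), just above the catch. I'll pinch fully now.

Call:
{"method": "step_arm", "body": {"deltas": [[[0,0,0,0,0,0,40],[0,0,0,0,0,0,40],[0,0,0,0,0,0,40]]], "squeeze": 16}}

```text
time: 10.2
ee_pos: [0.4816, -0.1596, 0.0557]
eef_rot: [-0.035, 0.999, 0.0, -0.0]
ft_force: [0.8, 0.2, -2.3]
width: 0.0448
grip_force: 16.0
```

```bash
python3 st.py
```

```text
t 10.45 pos [ 0.4816 -0.1596  0.0557] std [0. 0. 0.] F tool [-0.4  -0.04  1.91] [0.42 0.32 0.61] w 0.04485902676646872 g 15.999828012500075 yaw_y 93.96
```

Call:
{"method": "step_arm", "body": {"deltas": [[[0,0,0,0,0,-0.002,40],[0,0,0,0,0,-0.004,40],[0,0,0,0,0,-0.006,40],[0,0,0,0,0,-0.008,40]]]}}

```text
time: 11.0
ee_pos: [0.4816, -0.1596, 0.0639]
eef_rot: [-0.035, 0.999, 0.0, 0.0]
ft_force: [0.6, -0.3, -1.8]
width: 0.045
grip_force: 16.0
```

```bash
python3 st.py
```

```text
t 11.25 pos [ 0.4817 -0.1596  0.0639] std [0.0001 0.     0.0001] F tool [-0.25  0.02  2.1 ] [0.29 0.28 0.33] w 0.04488945880518623 g 15.999705100184656 yaw_y 93.96
```

Call:
{"method": "step_arm", "body": {"deltas": [[[0,0,0,0,0,-0.01,40],[0,0,0,0,0,-0.03,40],[0,0,0,0,0,-0.06,40],[0,0,0,0,0,-0.1,40],[0,0,0.05,-0.01,0.03,-0.11,40],[0,0,0.11,-0.022,0.08,-0.11,40],[0,0,0.17,-0.034,0.13,-0.11,40],[0,0,0.23,-0.046,0.18,-0.11,40],[0,0,0.29,-0.058,0.23,-0.11,40],[0,0,0.34,-0.07,0.28,-0.11,40],[0,0,0.38,-0.08,0.33,-0.11,40],[0,0,0.427,-0.0905,0.36,-0.11,40],[0,0,0.427,-0.0905,0.3757,-0.11,40],[0,0,0.427,-0.0905,0.3757,-0.11,40],[0,0,0.427,-0.0905,0.3757,-0.11,40]]]}}

```text
time: 13.18
ee_pos: [0.5461, 0.2196, 0.1741]
eef_rot: [0.179, 0.984, -0.0, 0.0]
ft_force: [-0.2, -1.0, -2.1]
width: 0.0445
grip_force: 16.0
```

```bash
python3 st.py
python3 - <<'E'
from h import *
av=lambda n:np.mean([cams.camera(n)['img'].astype(float) for _ in range(4)],0).astype(np.uint8)
c=dict(cams.camera('side'));c['img']=av('side');x=crop(c,180,190,120,130,4.4)
t=dict(cams.camera('top'));t['img']=av('top');y=crop(t,145,160,60,130,4.4)
cv2.imwrite('pics/z8.png',np.hstack([x,y]))
E
```

```text
t 13.425 pos [0.5461 0.22   0.174 ] std [0.0001 0.0004 0.0001] F tool [-0.3  -0.34  1.93] [0.23 0.49 0.69] w 0.04484137151488973 g 15.999736003650469 yaw_y 69.44
```

View pics/z8.png

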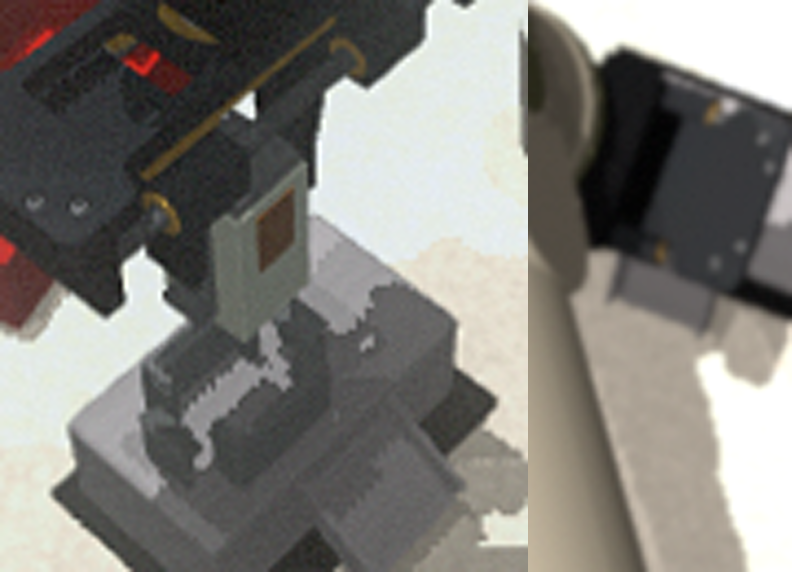

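z8 shows the cartridge held upright above the socket. Its near bottom corner is at side px (235,267), the right bottom corner is at (250.5,256.5), and the window faces the chute. I'll compare these with the predicted positions.

Run:
```python
from h import *
c=cams.camera('side');a=np.radians(-20.5);X=np.array([np.cos(a),np.sin(a),0]);Y=np.array([-np.sin(a),np.cos(a),0])
o=np.array([.546,.2198,.142])
print(proj(c,[o+i*.02*X+j*.018*Y for i,j in((-1,1),(-1,-1),(1,1),(1,-1))]), 'seen near',(235.2,267.3),'right',(250.5,256.4))
for p in((235.2,267.3),(250.5,256.4)): print(plane(c,*p,.142))
s=np.array([.546,.2215,.094])
# seen in side: rim corners z3 (scale5,off 190,235): L(515,190) T(640,130) R(722,185) B(595,262)
for n,(u,v) in dict(L=(115,190),T=(240,130),R=(322,185),B=(195,262)).items():
    P=plane(c,190+u/5,235+v/5,.094);d=P-s;print(n,P.round(4),'local',(d@X).round(4),(d@Y).round(4))
# same for catches and top view walls
t=cams.camera('top')
for n,(u,v),z in(('catchL',(47,133),.091),('catchR',(192,192),.091),('wallF',(137,112),.094),('wallN',(102,207),.094)):
    d=plane(t,150+u/5,165+v/5,z)-s;print(n,(d@X).round(4),(d@Y).round(4))
for n,(u,v),z in(('catchN',(140,250),.091),('catchF',(293,130),.091)):
    d=plane(c,190+u/5,235+v/5,z)-s;print('side',n,(d@X).round(4),(d@Y).round(4))
```

```text
[[235.87812609 267.4393653 ]
 [251.17893875 253.22019855]
 [217.7971584  253.57209294]
 [233.1914834  240.12508809]] seen near (235.2, 267.3) right (250.5, 256.4)
[0.53466439 0.24380264 0.142     ]
[0.51973403 0.21609893 0.142     ]
L [0.5793 0.2391 0.094 ] local 0.025 0.0282
T [0.5491 0.2018 0.094 ] local 0.0098 -0.0174
R [0.5146 0.2125 0.094 ] local -0.0263 -0.0194
B [0.543 0.255 0.094] local -0.0145 0.0303
catchL 0.0011 0.0348
catchR -0.0014 -0.0368
wallF 0.0239 -0.001
wallN -0.0216 -0.0014
side catchN 0.0037 0.0379
side catchF -0.0026 -0.031
```

```bash
python3 st.py
```

```text
t 14.325 pos [0.5459 0.2215 0.1737] std [0. 0. 0.] F tool [0.23 0.04 2.06] [0.37 0.32 0.33] w 0.044911716663620906 g 15.999760713348223 yaw_y 69.5
```

Call:
{"method": "step_arm", "body": {"deltas": [[[0,0,0,0,0.001,0.012,40],[0,0,0,0,0.001,0.024,40],[0,0,0,0,0.001,0.036,40],[0,0,0,0,0.001,0.044,40],[0,0,0,0,0.001,0.046,40],[0,0,0,0,0.001,0.046,40]]]}}

```text
time: 15.12
ee_pos: [0.5464, 0.2224, 0.1278]
eef_rot: [0.178, 0.984, 0.0, 0.0]
ft_force: [-0.0, 0.0, -2.0]
width: 0.0448
grip_force: 16.0
```

```bash
python3 st.py
```

```text
t 15.375 pos [0.5465 0.2225 0.1281] std [0.0001 0.     0.0001] F tool [-0.03  0.28  1.73] [0.2  0.38 0.59] w 0.04480661815338556 g 15.999764692242024 yaw_y 69.5
```

Call:
{"method": "step_arm", "body": {"deltas": [[[0,0,0,0,0,0.001,40],[0,0,0,0,0,0.002,40],[0,0,0,0,0,0.003,40],[0,0,0,0,0,0.004,40],[0,0,0,0,0,0.0045,40]]]}}

```text
time: 16.05
ee_pos: [0.5464, 0.2227, 0.1234]
eef_rot: [0.178, 0.984, 0.0, 0.0]
ft_force: [0.5, 1.7, -0.5]
width: 0.0448
grip_force: 16.0
```

```bash
python3 st.py
```

```text
t 16.3 pos [0.5464 0.2227 0.1234] std [0. 0. 0.] F tool [0.17 1.75 0.34] [0.42 0.67 0.52] w 0.04519518722190094 g 16.000039527370973 yaw_y 69.51
```

Call:
{"method": "step_arm", "body": {"deltas": [[[0,0,0,0,0.001,0,40],[0,0,0,0,0.002,0,40],[0,0,0,0,0.0025,0,40],[0,0,0,0,0.0025,0.0015,40],[0,0,0,0,0.0025,0.003,40],[0,0,0,0,0.0025,0.004,40]]]}}

```text
time: 17.1
ee_pos: [0.5472, 0.2246, 0.1191]
eef_rot: [0.178, 0.984, -0.0, 0.0]
ft_force: [0.4, 0.6, -1.0]
width: 0.0451
grip_force: 15.9
```

```bash
python3 st.py
```

```text
t 17.35 pos [0.5472 0.2247 0.1192] std [0.     0.     0.0001] F tool [-0.18  0.17  1.79] [0.65 0.41 0.42] w 0.04475535280643859 g 15.999721242988016 yaw_y 69.5
```

Call:
{"method": "step_arm", "body": {"deltas": [[[0,0,0,0,0,0.0015,40],[0,0,0,0,0,0.003,40],[0,0,0,0,0,0.0045,40],[0,0,0,0,0,0.005,40]]]}}

```text
time: 17.9
ee_pos: [0.5473, 0.2247, 0.1142]
eef_rot: [0.178, 0.984, 0.0, 0.0]
ft_force: [2.0, -0.0, -1.8]
width: 0.0449
grip_force: 16.0
```

```bash
python3 st.py
```

```text
t 18.15 pos [0.5472 0.2247 0.1142] std [0. 0. 0.] F tool [-1.37  0.69  1.51] [0.34 0.23 0.44] w 0.04465078415932332 g 15.99973165531992 yaw_y 69.5
```

Call:
{"method": "step_arm", "body": {"deltas": [[[0,0,0,-0.0007,0.0003,0,40],[0,0,0,-0.0007,0.0003,0.0015,40],[0,0,0,-0.0007,0.0003,0.003,40],[0,0,0,-0.0007,0.0003,0.0045,40],[0,0,0,-0.0007,0.0003,0.006,40],[0,0,0,-0.0007,0.0003,0.0075,40],[0,0,0,-0.0007,0.0003,0.008,40]]]}}

```text
time: 19.08
ee_pos: [0.5478, 0.2247, 0.1061]
eef_rot: [0.178, 0.984, -0.0, -0.0]
ft_force: [-1.0, 0.4, -2.5]
width: 0.0446
grip_force: 16.0
```

```bash
python3 st.py
```

```text
t 19.325 pos [0.5479 0.2248 0.1062] std [0.     0.     0.0001] F tool [-0.03  0.21  2.1 ] [0.63 0.6  0.41] w 0.04490362584697237 g 15.99973973872693 yaw_y 69.5
```

Free. I'll go on down towards the floor, expected at a reading of about 0.0917.

Call:
{"method": "step_arm", "body": {"deltas": [[[0,0,0,0,0,0.0015,40],[0,0,0,0,0,0.003,40],[0,0,0,0,0,0.0045,40],[0,0,0,0,0,0.006,40],[0,0,0,0,0,0.0075,40],[0,0,0,0,0,0.009,40],[0,0,0,0,0,0.0105,40],[0,0,0,0,0,0.012,40],[0,0,0,0,0,0.0125,40]]]}}

```text
time: 20.5
ee_pos: [0.5478, 0.2248, 0.0936]
eef_rot: [0.178, 0.984, -0.0, -0.0]
ft_force: [1.1, 0.3, -1.4]
width: 0.0445
grip_force: 16.0
```

```bash
python3 st.py
```

```text
t 20.75 pos [0.5479 0.2248 0.0937] std [0.     0.     0.0001] F tool [-0.23  0.03  2.15] [0.76 0.35 0.56] w 0.044736446444926706 g 15.999743692409538 yaw_y 69.5
```

Call:
{"method": "step_arm", "body": {"deltas": [[[0,0,0,0,0,0.0005,40],[0,0,0,0,0,0.001,40],[0,0,0,0,0,0.0015,40],[0,0,0,0,0,0.002,40],[0,0,0,0,0,0.0022,40]]]}}

```text
time: 21.42
ee_pos: [0.5479, 0.2248, 0.0916]
eef_rot: [0.178, 0.984, 0.0, 0.0]
ft_force: [0.5, -0.3, -1.0]
width: 0.045
grip_force: 16.0
```

```bash
python3 st.py
```

```text
t 21.675 pos [0.5479 0.2248 0.0916] std [0. 0. 0.] F tool [ 0.11 -0.42  1.56] [0.56 0.33 0.58] w 0.04485422193918133 g 15.999755006669147 yaw_y 69.5
```

Call:
{"method": "step_arm", "body": {"deltas": [[[0,0,0,0,0,0.0005,40],[0,0,0,0,0,0.0008,40],[0,0,0,0,0,0.0008,40]]]}}

```text
time: 22.1
ee_pos: [0.548, 0.2248, 0.0915]
eef_rot: [0.178, 0.984, 0.0, 0.0]
ft_force: [-3.3, -1.6, 5.0]
width: 0.0449
grip_force: 16.0
```

```bash
python3 st.py
```

```text
t 22.35 pos [0.548  0.2248 0.0915] std [0. 0. 0.] F tool [ 2.31 -2.57 -6.23] [0.46 0.24 0.69] w 0.04499901420960127 g 16.000641876307782 yaw_y 69.49
```

Call:
{"method": "step_arm", "body": {"deltas": [[[0,0,0,0,0,-0.0003,54],[0,0,0,0,0,-0.0003,58],[0,0,0,0,0,-0.0003,62],[0,0,0,0,0,-0.0003,66],[0,0,0,0,0,-0.0003,70],[0,0,0,0,0,-0.0003,72],[0,0,0,0,0,-0.0003,72]]], "squeeze": 3}}

```text
time: 23.28
ee_pos: [0.5478, 0.2248, 0.0909]
eef_rot: [0.178, 0.984, -0.0, -0.0]
ft_force: [0.5, 0.3, -0.6]
width: 0.0624
grip_force: 0.0
```

```bash
python3 st.py
```

```text
t 23.525 pos [0.5478 0.2248 0.091 ] std [0. 0. 0.] F tool [-0.03  0.    0.1 ] [0.45 0.41 0.5 ] w 0.06284562765874664 g 0.0 yaw_y 69.5
```

Call:
{"method": "step_arm", "body": {"deltas": [[[0,0,0,0,0,-0.0003,60],[0,0,0,0,0,-0.0003,60],[0,0,0,0,0,-0.0003,60],[0,0,0,0,0,-0.0003,60]]], "squeeze": 3}}

```text
time: 24.08
ee_pos: [0.5479, 0.2248, 0.0914]
eef_rot: [0.178, 0.984, 0.0, 0.0]
ft_force: [0.4, 0.3, 2.1]
width: 0.0548
grip_force: 3.0
```

```bash
python3 st.py
```

```text
t 24.325 pos [0.5479 0.2248 0.0914] std [0. 0. 0.] F tool [ 0.16  0.23 -1.76] [0.57 0.46 0.27] w 0.05478743430839924 g 2.999947682255879 yaw_y 69.5
```

Floor contact at z = 0.0915 (expected 0.0917), and the tabs gauge 54.8 mm at 3 N. So the cartridge is home and both tabs are fully sprung. Now I'll let go and back away.

Call:
{"method": "step_arm", "body": {"deltas": [[[0,0,0,0,0,0,85],[0,0,0,0,0,0,90],[0,0,0,0,0,0,90],[0,0,0,0,0,0,90],[0,0,0,0,0,-0.005,90],[0,0,0,0,0,-0.02,90],[0,0,0,0,0,-0.05,90],[0,0,0,0,0,-0.09,90],[0,0,0,0,0,-0.13,90],[0,0,0,0.05,0,-0.13,90],[0,0,0,0.1,0,-0.13,90],[0,0,0,0.12,0,-0.13,90],[0,0,0,0.12,0,-0.13,90],[0,0,0,0.12,0,-0.13,90]]]}}

```text
time: 26.12
ee_pos: [0.4365, 0.2663, 0.2221]
eef_rot: [0.178, 0.984, 0.0, 0.0]
ft_force: [-0.2, -0.6, 0.4]
width: 0.0786
grip_force: 0.0
```

```bash
python3 st.py
python3 - <<'E'
from h import *
c=cams.camera('side');a=np.radians(-20.5);X=np.array([np.cos(a),np.sin(a),0]);Y=np.array([-np.sin(a),np.cos(a),0])
img=c['img'].astype(int)
o=np.array([.5479,.2248,.06])
# amber window colour on the -x face: expected middle vs seen blob
amb=((img[...,0]-img[...,2]>25)&(img[...,0]-img[...,1]>12)&(img[...,1]-img[...,2]>3)).astype(np.uint8)
n,l,st,ce=cv2.connectedComponentsWithStats(amb)
p=proj(c,[o-.02*X+[0,0,z] for z in(.034,.045,.06,.075)]);print(p.round(1))
print([(st[i].tolist(),ce[i].round(1).tolist()) for i in range(1,n) if st[i,4]>6 and np.linalg.norm(ce[i]-p[1])<40])
E
```

```text
t 26.375 pos [0.4364 0.2662 0.2216] std [0.0002 0.0001 0.0003] F tool [-0.22  0.15 -0.07] [0.42 0.44 0.4 ] w 0.07817322686076085 g 0.0 yaw_y 69.43
[[242.1 278.6]
 [241.9 275. ]
 [241.7 270. ]
 [241.5 264.8]]
[]
```

```bash
python3 -c "
from bench import r
print(r.close_job())"
```

```text
the job is handed in; nothing more can be done
None
```

The cartridge is out of the refill stand and down on the dispenser socket's floor with both tabs sprung out under their catches. I judged this by feel, since the final picture check found nothing, and handed the job in at about 26 s of the 72 s allowed.

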